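# Nest the dosing pots and open the descaler's safety cap

## Task

Get ready to dose the descaler over a spill-safe stack: stand the middle steel pot inside the wide shallow one, let go, then stand the narrow tall pot inside the middle one and let go, all upright on each other's floors. Then press the descaler bottle's push-and-turn safety cap down, twist it anticlockwise until it is free and lift it straight off. Finish while still holding the cap in the gripper, level and still, at least 5 cm higher than where it sat, straight above the bottle; leave everything else where it stands.

Things in the scene. Friction and masses are not known exactly. Their poses are not given: they have to be found in the camera images.
- bottle: Square white plastic descaler bottle, 76 x 76 mm, shoulder 100 mm above the counter, in a shallow steel caddy screwed to the counter (cannot lift, turn or tip). Origin: centre of the underside, on the counter; z up. The neck, 31 mm wide, is on the vertical axis through the origin.
- bottle_mouth (a point): Centre of the bottle's neck rim, 135 mm above the bottle's origin. Two lugs outside the neck catch the cap; a sprung grey sealing plug in the mouth pushes the cap up: about 4 N as it sits, about 8 N with the cap the full 6 mm down, where it meets a firm stop. Fully down, the cap's lower edge is still 9 mm above the bottle's shoulder.
- cap: Ribbed round white push-and-turn safety cap, 52 mm wide over 16 flats (one faces its x axis), 32 mm high, 30 g. Origin: centre of its open underside; z up. Closed: origin 115 mm above the bottle's, x axis along the bottle's x. As it sits it plays about 5 degrees and lifts under 1 mm. The skirt can be gripped from above across any diameter.
- cap_top (a point): Centre of the cap's top face, 32 mm above the cap's origin. To open: press the cap down 5 to 6 mm and, keeping it pressed, turn it anticlockwise seen from above (clockwise is always blocked); turned 50 to 125 degrees from closed it is free to come straight up, the spring helping for 6 mm.
- wide_pot: The wide, shallow round straight-sided plain steel pot, open above: 100 mm outside width, 30 mm high, 94 mm inside width, wall 3 mm, floor 4 mm thick. It stays on the counter. Origin: centre of its underside; z up.
- middle_pot: The middle round straight-sided plain steel pot, open above: 66 mm outside width, 52 mm high, 60 mm inside width, wall 3 mm, floor 4 mm thick. Its rim stands above the wide pot's rim when nested. Origin: centre of its underside; z up.
- narrow_pot: The narrow, tall round straight-sided plain steel pot, open above: 44 mm outside width, 78 mm high, 38 mm inside width, wall 3 mm, floor 4 mm thick. Its rim stands above the middle pot's rim when nested. Origin: centre of its underside; z up.
- chopping_board: bystander: round white plastic chopping board, 260 mm wide, 12 mm thick; origin at its underside centre
- spice_tin: bystander: closed steel spice tin with a dark lid, 58 mm wide, 74 mm high; origin at its underside centre
- teacup: bystander: white porcelain teacup, 76 mm wide, 55 mm high; origin at its underside centre
- rice_paddle: bystander: flat bamboo rice paddle, 215 mm long, 68 mm wide, 8 mm thick, lying along its x axis; origin at its underside
- spatula: bystander: orange silicone spatula, 240 mm long, lying along its x axis; origin at its underside
- mortar: bystander: grey stone mortar, 104 mm wide, 70 mm high; origin at its underside centre
- sauce_bottle: bystander: amber glass sauce bottle, 54 mm wide, 190 mm high; origin at its underside centre

How it is judged:
By the outcome, as a careful person would: the job done as asked, in the order asked, and still so for the second after the job is handed in, while the arm keeps its last pose, push and grip.
It also fails if it takes over 64 s, if anything falls off the work surface, if the arm or the gripper's body presses on something with over 40 N, if the wrist force passes 120 N, or if a joint passes its speed limit or range.

## Robot

A 6-joint arm with a two-finger parallel gripper is mounted at the origin on the work surface. World frame = base frame: x ahead of the robot, y to its left, z up, the work surface at z = 0. Lengths are in m, angles in degrees, forces in N, time in s.
With the tool pointing down it reaches from about 0.375 to 0.9 m from the base axis. Payload 3.1 kg.
Tool frame: the origin (TCP) lies on the centre line of the jaws, within the pads' length; the fingertips stand 25 mm ahead of it and the grasp point (between the pads) lies 6 mm ahead of it; z points along the fingers, y is the line along which they close (so a half turn about z gives the same grasp; the last joint's range is limited). The gripper opens to 87 mm and grips with 3 to 60 N. Pads are 19 mm wide; open, the fingers measure 117 mm over their backs; the gripper's body (75 mm by 190 mm) begins 51 mm behind the grasp point.
Start: joints at [-79.326, 30.224, 82.088, -0, 67.689, -10.227], TCP at [0.223, -0.584, 0.248] pointing down, gripper open.
Joint ranges: [-176.69, 176.69], [-43.24, 126.21], [12.49, 139.97], [-82, 262], [0, 151.66], [-163.58, 163.58]. Speed limits (degrees/s): [159.86, 159.86, 180, 180, 180, 180].

## Interface

Orientations are given as a 3x3 rotation matrix whose columns are the frame's x, y, z axes.
In Python, from rig import * gives the robot as it stands.
- The arm moves only by the tool step_arm, never from a script. Its argument "steps" is a list of rows, each a list of 7 numbers: the shift along the tool's x, y, z normalised to -1 to 1, where 1 is 0.3 m, then the turn, a rotation vector about the tool's x, y, z normalised to -1 to 1, where 1 is 45 degrees, then the gripper's target within -1 to 1 (shut at 1, half-way at 0, fully open at -1). A call has 1 to 8 rows; each row is the pose to reach, as a shift and turn from the pose commanded when the call began, along the tool's axes at that moment; what a row does not reach only later rows make up. A row lasts 1/12 s, in which the tool goes at most 41.7 mm and 7.16 degrees, less where a joint would pass 70% of its speed; a pose out of reach is approached as far as the arm can. A call with a number of a shift or a turn outside -1 to 1 is refused whole. A call with a gripper value outside its range is refused whole. The fingers move at their own pace and stop on an object; the grip force is fixed at half the most. Time passes only in rows, so rows that repeat a pose let the fingers close. It gives the time, the measured TCP pose, the force, the opening and the grip force at its end, in the units of the state.
- read_state(): the state, without advancing time (a new reading comes with each control period).
- capture(name): name is "scene" or "top" or "wrist"; returns a dict with "image" (384x512x3 uint8, red, green, blue), "vertical_fov" (degrees; the focal length in pixels is half the picture's height over the tangent of half this angle, whatever the lens; pixels are square), "cx", "cy" (the principal point, pixels), "world_from_camera" (4x4, takes a point from camera to world coordinates); the wrist camera has in their place "T_tool_cam" (4x4, takes a point from camera to tool coordinates, whose origin is the TCP and whose axes are the flange's). Camera axes: x right, y down, z forward; pixel columns grow to the right and rows downward; lengths in m; the calibration is good to about 2 mm. A picture is of the moment at which its call begins: read the wrist's pose just before it. There is no depth.
- hand_in(): hands the job in; it is judged then, once.
The state is a dict: "time_s": time; "joint_positions": joint angles; "qvel": joint speeds; "tau": joint torques, N m; "position": TCP position; "tcp_rot": TCP orientation; "force": force on the tool from outside, world axes, zero at the start; "moment": the same for the moment, N m; "opening": opening from 0.0 (shut) to 1.0 (fully open); "grasp_force": force on a finger pad.
Only numpy, scipy, OpenCV 4.12 (cv2) and the standard library are available. Lean on these libraries where they do the work, as an engineer would, in place of code of your own. Each camera call takes 0.05 s, during which the arm holds its last target. There are 200 camera calls.

## Working session

There is one attempt and no reset: what is moved stays moved. The work goes in short steps, Python scripts to look and compute and a tool call to move; the robot and the scene stay as the last step left them, time stands still between calls to the robot, and variables do not carry over. Pictures are saved under pics/ and viewed, at most 10 in all, crops included, and the job is handed in when it is done.

Besides the shell and the picture viewer there is one more tool, called after ">>>" as name(argument=value, ...) on one line, values as JSON. step_arm: Moves the arm, as the interface text tells. Scaled input: -1 to 1 covers 0.3 m each way for a shift and 45 degrees each way for a turn. Its arguments: {"type":"object","properties":{"steps":{"type":"array"}},"required":["steps"]}

```bash
mkdir -p pics
cat > h.py <<'E'
from rig import *
import numpy as np, cv2
def K(c):
    h,w=c["image"].shape[:2]; f=h/2/np.tan(np.radians(c["vertical_fov"])/2); return f
def pose(c,s):
    if "world_from_camera" in c: return np.array(c["world_from_camera"])
    T=np.eye(4);T[:3,:3]=s["tcp_rot"];T[:3,3]=s["position"]; return T@np.array(c["T_tool_cam"])
def snap(name):
    s=read_state();c=capture(name);c["T"]=pose(c,s);return c
def px2w(c,u,v,z):
    f=K(c);T=c["T"];d=T[:3,:3]@np.array([(u-c["cx"])/f,(v-c["cy"])/f,1]);o=T[:3,3];return o+d*(z-o[2])/d[2]
def w2px(c,p):
    T=c["T"];q=T[:3,:3].T@(np.array(p)-T[:3,3]);f=K(c);return f*q[0]/q[2]+c["cx"],f*q[1]/q[2]+c["cy"]
def save(c,fn): cv2.imwrite(fn,c["image"][:,:,::-1])
E
python3 - <<'E'
from h import *
import pickle
for n in("scene","top","wrist"):
    c=snap(n);pickle.dump(c,open(n+".pkl","wb"));print(n,c["vertical_fov"],c["cx"],c["cy"],np.round(c["T"],3).tolist())
    im=c["image"]
    if n!="wrist": im=cv2.resize(im,(768,576),interpolation=cv2.INTER_CUBIC)
    cv2.imwrite(f"pics/{n}0.png",im[:,:,::-1])
s=read_state();print(s)
E
```

```text
scene 43.57667540759652 255.3987809061622 191.42963856706425 [[0.692, 0.519, -0.502, 1.361], [0.721, -0.516, 0.462, -0.664], [-0.019, -0.681, -0.732, 1.293], [0.0, 0.0, 0.0, 1.0]]
top 43.42264373895712 248.18753824259284 186.78733583871892 [[0.025, -0.995, 0.094, 0.389], [-1.0, -0.024, 0.01, 0.043], [-0.007, -0.094, -0.996, 1.643], [0.0, 0.0, 0.0, 1.0]]
wrist 69.68250663654726 255.46952390585543 191.71786689838234 [[0.356, -0.903, -0.242, 0.288], [-0.934, -0.344, -0.092, -0.557], [0.0, 0.259, -0.966, 0.383], [0.0, 0.0, 0.0, 1.0]]
{'time_s': 0.15, 'joint_positions': array([-7.93269696e+01,  3.02650667e+01,  8.21399508e+01, -1.70286361e-03,
        6.76881596e+01, -1.02275231e+01]), 'qvel': array([-0.00914654, -0.14976311, -0.13959205, -0.05641061, -0.00108059,
        0.00135169]), 'tau': array([ 5.43354854e-04, -4.40430307e+01, -1.76842904e+01,  6.34429394e-02,
        5.52277593e-02, -9.06973014e-05]), 'position': array([ 0.22288722, -0.5833511 ,  0.24681186]), 'tcp_rot': array([[ 9.34197038e-01,  3.56757323e-01, -3.28207106e-04],
       [ 3.56757378e-01, -9.34195716e-01,  1.59301960e-03],
       [ 2.61711734e-04, -1.60528449e-03, -9.99998677e-01]]), 'force': array([-0.65795388,  0.09098729, -0.583105  ]), 'moment': array([-0.05955925, -0.01007204, -0.02019324]), 'grasp_force': 0.0, 'opening': 0.9985510790320191}
```

View pics/top0.png

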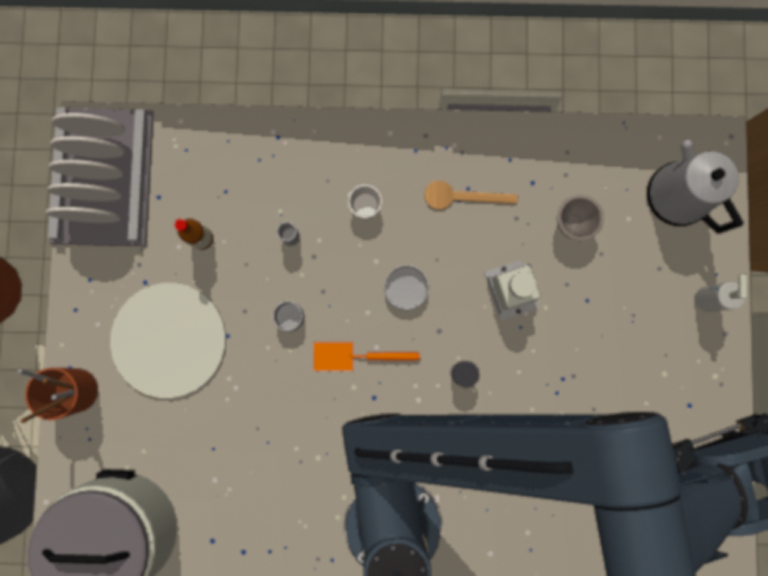

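View pics/scene0.png

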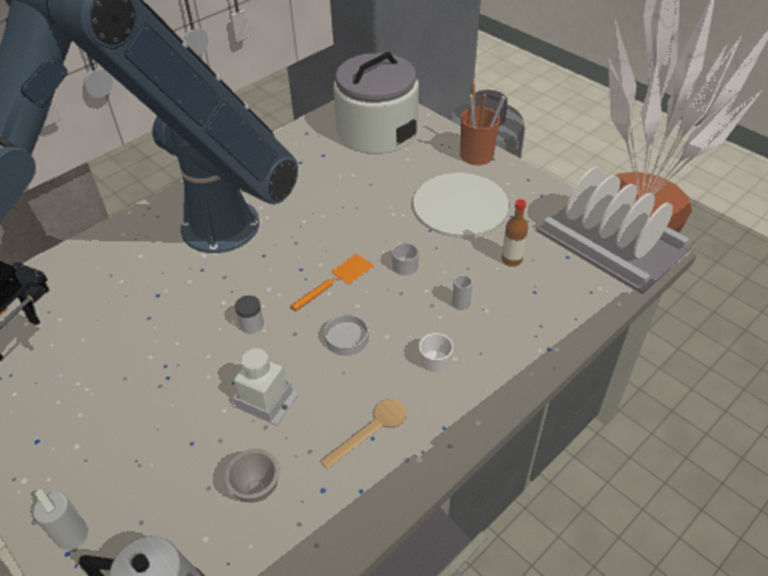

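The top view (1.5x enlarged) shows the wide pot's rim at (406,284), the middle pot at (289,316), the narrow pot at (288,232), the cap top at (523,286), with the teacup at (365,201) and the spatula at (365,356). The scene view shows the wide rim at (346,332), middle rim at (405,251), narrow rim at (462,283) and cap top at (256,357).

Run:
```python
from h import *
import pickle
t=pickle.load(open("top.pkl","rb"));s=pickle.load(open("scene.pkl","rb"))
for n,a,b,z in(("wide",(406,284),(346,332),.03),("mid",(289,316),(405,251),.052),("narrow",(288,232),(462,283),.078),("cap",(523,286),(256,357),.147),("tin",(465,374),(248,307),.074),("cup",(365,201),(436,347),.055),("sauce",(181,225),(520,204),.19)):
    A=px2w(t,a[0]/1.5,a[1]/1.5,z);B=px2w(s,b[0]/1.5,b[1]/1.5,z);print(n,A.round(3),B.round(3),np.hypot(*A[:2]).round(3))
def crop(c,u,v,r,k): return cv2.resize(c["image"][int(v-r):int(v+r),int(u-r):int(u+r)],(k,k),interpolation=cv2.INTER_CUBIC)
a=crop(t,349,191,28,390);b=crop(s,174,259,40,390)
cv2.imwrite("pics/bot.png",np.hstack([a,b])[:,:,::-1])
```

```text
wide [ 0.534 -0.017  0.03 ] [ 0.536 -0.023  0.03 ] 0.534
mid [0.455 0.239 0.052] [0.46  0.241 0.052] 0.514
narrow [0.638 0.245 0.078] [0.647 0.24  0.078] 0.683
cap [ 0.525 -0.255  0.147] [ 0.534 -0.254  0.147] 0.584
tin [ 0.339 -0.147  0.074] [ 0.354 -0.155  0.074] 0.369
cup [0.715 0.079 0.055] [0.722 0.075 0.055] 0.72
sauce [0.629 0.449 0.19 ] [0.639 0.441 0.19 ] 0.773
```

View pics/bot.png

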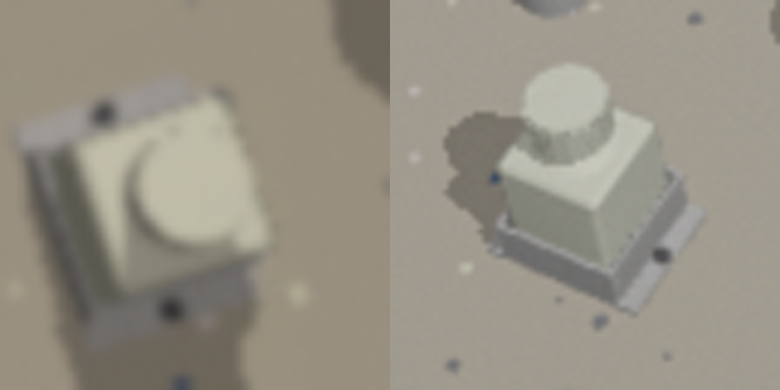

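The enlarged crop shows the bottle's square turned about 20° (yaw, modulo 90), with the cap at its centre. I'll swing to a viewpoint above the pots.

>>> step_arm(steps=[[0.61,-0.48,0,0,0,0.464,-1],[0.61,-0.48,0,0,0,0.464,-1],[0.61,-0.48,0,0,0,0.464,-1],[0.61,-0.48,0,0,0,0.464,-1],[0.61,-0.48,0,0,0,0.464,-1],[0.61,-0.48,0,0,0,0.464,-1],[0.61,-0.48,0,0,0,0.464,-1]])

```text
time_s: 0.73
position: [0.3439, -0.3784, 0.2472]
tcp_rot: [[1.0, 0.005, -0.001], [0.005, -1.0, 0.005], [-0.001, -0.005, -1.0]]
force: [-0.4, -0.1, -0.8]
opening: 1.001
grasp_force: 0.0
```

>>> step_arm(steps=[[0.36,-0.94,0,0,0,0,-1],[0.36,-0.94,0,0,0,0,-1],[0.36,-0.94,0,0,0,0,-1],[0.36,-0.94,0,0,0,0,-1],[0.36,-0.94,0,0,0,0,-1],[0.36,-0.94,0,0,0,0,-1],[0.36,-0.94,0,0,0,0,-1],[0.36,-0.94,0,0,0,0,-1]])

```text
time_s: 1.4
position: [0.4512, -0.0977, 0.2475]
tcp_rot: [[1.0, 0.005, 0.0], [0.005, -1.0, 0.002], [0.0, -0.002, -1.0]]
force: [0.2, 0.4, -0.3]
opening: 1.002
grasp_force: 0.0
```

>>> step_arm(steps=[[0.17,-0.83,0,0,0,0,-1],[0.17,-0.83,0,0,0,0,-1],[0.17,-0.83,0,0,0,0,-1],[0.17,-0.83,0,0,0,0,-1],[0.17,-0.83,0,0,0,0,-1],[0.17,-0.83,0,0,0,0,-1],[0.17,-0.83,0,0,0,0,-1],[0.17,-0.83,0,0,0,0,-1]])

```text
time_s: 2.07
position: [0.5021, 0.1485, 0.2473]
tcp_rot: [[1.0, 0.005, 0.001], [0.005, -1.0, -0.0], [0.001, 0.0, -1.0]]
force: [0.4, -0.2, -1.3]
opening: 0.996
grasp_force: 0.0
```

Run:
```python
from h import *
import pickle
c=snap("wrist");pickle.dump(c,open("w1.pkl","wb"));cv2.imwrite("pics/w1.png",cv2.resize(c["image"],(768,576),interpolation=cv2.INTER_CUBIC)[:,:,::-1])
s=read_state();print(s["time_s"],s["position"],s["tcp_rot"].round(3),s["joint_positions"],s["force"])
for n,p in dict(mid=(.457,.24,.052),narrow=(.642,.243,.078),wide=(.535,-.02,.03)).items(): print(n,np.multiply(w2px(c,p),1.5))
```

```text
2.1167 [0.50160442 0.147008   0.24720699] [[ 1.     0.003 -0.   ]
 [ 0.003 -1.    -0.001]
 [-0.     0.001 -1.   ]] [ 4.10172459e+00  2.24075719e+01  9.66803661e+01 -5.77351558e-02
  6.09393044e+01  9.39865113e+01] [-0.32273417 -1.15697992 -0.3573097 ]
mid [276.151231   316.98475283]
narrow [244.67518602  67.8786851 ]
wide [582.70267458 222.51965023]
```

View pics/w1.png

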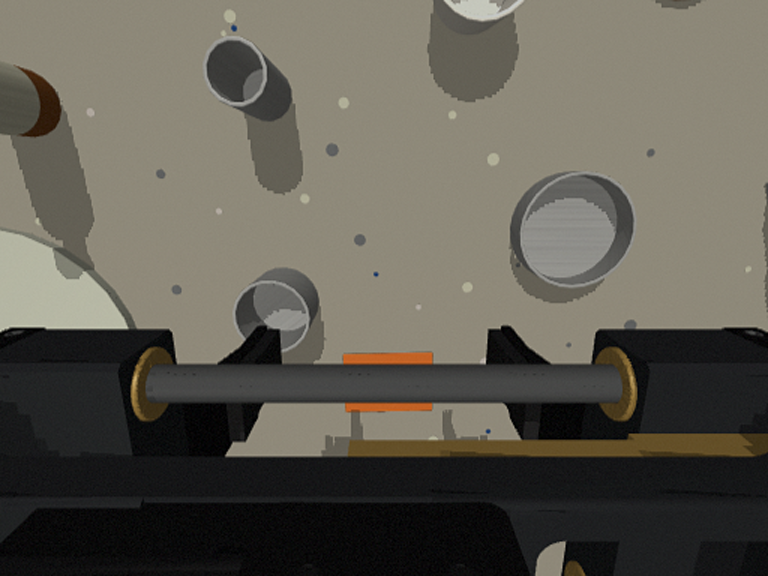

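The wrist view (1.5x) shows the narrow rim centred at (236,71), the middle rim at (272,316), partly behind a finger, and the wide rim at (577,229). The sauce bottle and board are to the left.

Run:
```python
from h import *
import pickle
c=pickle.load(open("w1.pkl","rb"))
for n,p,z in(("mid",(272,316),.052),("narrow",(236,71),.078),("wide",(577,229),.03)):print(n,px2w(c,p[0]/1.5,p[1]/1.5,z).round(4))
for p,q,z in(((235,316),(309,316),.052),((205,71),(267,71),.078),((519,229),(634,229),.03)):print(px2w(c,p[0]/1.5,p[1]/1.5,z)[1]-px2w(c,q[0]/1.5,q[1]/1.5,z)[1])
```

```text
mid [0.4579 0.2435 0.052 ]
narrow [0.6401 0.249  0.078 ]
wide [ 0.5295 -0.0158  0.03  ]
0.06251810090761076
0.04157228049717371
0.09830741175181786
```

>>> step_arm(steps=[[-0.15,-0.31,0,0,0,0,-1],[-0.15,-0.31,0,0,0,0,-1],[-0.15,-0.31,0.1,0,0,0,-1],[-0.15,-0.31,0.22,0,0,0,-1],[-0.15,-0.31,0.34,0,0,0,-1],[-0.15,-0.31,0.45,0,0,0,-1],[-0.15,-0.31,0.45,0,0,0,-1]])

```text
time_s: 2.7
position: [0.4527, 0.2367, 0.1072]
tcp_rot: [[1.0, -0.002, -0.013], [-0.002, -1.0, -0.004], [-0.013, 0.004, -1.0]]
force: [-0.7, -0.0, 0.1]
opening: 0.996
grasp_force: 0.0
```

Run:
```python
from h import *
c=snap("wrist");cv2.imwrite("pics/w2.png",c["image"][:,:,::-1])
s=read_state();print(s["time_s"],s["position"],s["force"])
for p in((.457,.242,.052),(.457,.275,.052),(.457,.209,.052),(.49,.242,.052)): print(np.round(w2px(c,p)))
```

```text
2.75 [0.45442201 0.23734348 0.10989588] [-0.57100214  0.6494547   0.56087079]
[250. 209.]
[205. 210.]
[295. 209.]
[249. 165.]
```

View pics/w2.png

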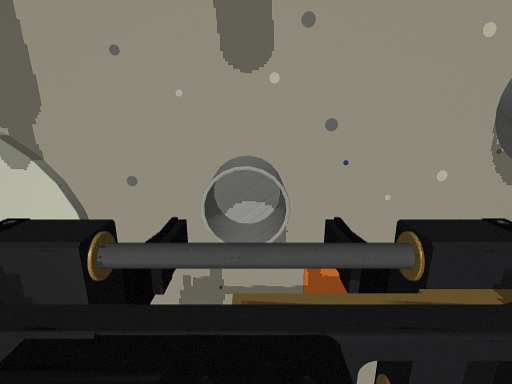

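The rim runs from column 202 to 290 and its top is at row 166, so the pot is centred at about (0.457, 0.244). I'll shift about 4 mm, descend and close.

>>> step_arm(steps=[[0.0,-0.013,0.05,0,0,0,-1],[0.0,-0.013,0.12,0,0,0,-1],[0.0,-0.013,0.19,0,0,0,-1],[0.0,-0.013,0.19,0,0,0,-1],[0.0,-0.013,0.19,0,0,0,1],[0.0,-0.013,0.19,0,0,0,1],[0.0,-0.013,0.19,0,0,0,1],[0.0,-0.013,0.19,0,0,0,1]])

```text
time_s: 3.42
position: [0.4575, 0.244, 0.0572]
tcp_rot: [[1.0, 0.0, 0.003], [0.0, -1.0, 0.001], [0.003, -0.001, -1.0]]
force: [-0.6, -0.2, 0.2]
opening: 0.784
grasp_force: 0.0
```

>>> step_arm(steps=[[0,0,0,0,0,0,1],[0,0,0,0,0,0,1],[0,0,0,0,0,0,1],[0,0,0,0,0,0,1]])

```text
time_s: 3.75
position: [0.4574, 0.2441, 0.0571]
tcp_rot: [[1.0, 0.0, 0.003], [0.0, -1.0, 0.001], [0.003, -0.001, -1.0]]
force: [0.1, -1.7, 7.5]
opening: 0.762
grasp_force: 30.0
```

>>> step_arm(steps=[[0,0,-0.05,0,0,0,1],[0,0,-0.15,0,0,0,1],[0,0,-0.26,0,0,0,1],[0.02,0.1,-0.27,0,0,0,1],[0.05,0.2,-0.27,0,0,0,1],[0.09,0.32,-0.27,0,0,0,1],[0.12,0.44,-0.27,0,0,0,1],[0.16,0.56,-0.27,0,0,0,1]])

```text
time_s: 4.42
position: [0.504, 0.0748, 0.1372]
tcp_rot: [[1.0, 0.002, -0.0], [0.002, -1.0, 0.0], [-0.0, -0.0, -1.0]]
force: [0.4, -0.8, -0.8]
opening: 0.762
grasp_force: 30.0
```

>>> step_arm(steps=[[0.03,0.1,0,0,0,0,1],[0.05,0.2,0,0,0,0,1],[0.08,0.27,0,0,0,0,1],[0.09,0.31,0,0,0,0,1],[0.09,0.31,0,0,0,0,1],[0.09,0.31,0,0,0,0,1]])

```text
time_s: 4.92
position: [0.5309, -0.0168, 0.1366]
tcp_rot: [[1.0, -0.001, -0.001], [-0.001, -1.0, 0.001], [-0.001, -0.001, -1.0]]
force: [0.4, -0.2, 0.1]
opening: 0.763
grasp_force: 30.0
```

Run:
```python
from h import *
c=snap("wrist");cv2.imwrite("pics/w3.png",c["image"][:,:,::-1])
s=read_state();print(s["time_s"],s["position"],s["force"],s["opening"],s["tcp_rot"].round(3))
x,y,z=.531,-.018,.03
for p in((x,y,z),(x,y+.05,z),(x,y-.05,z),(x+.05,y,z)): print(np.round(w2px(c,p)))
p=s["position"];print(np.round(w2px(c,(p[0]+.033,p[1],p[2]-.003))),np.round(w2px(c,(p[0],p[1],p[2]-.003))))
```

```text
4.9667 [ 0.53038119 -0.01596354  0.13648634] [ 0.63210513 -0.29038909 -1.19123393] 0.7574679376107292 [[ 1.     0.001 -0.002]
 [ 0.001 -1.     0.001]
 [-0.002 -0.001 -1.   ]]
[258. 196.]
[204. 196.]
[313. 196.]
[258. 141.]
[257. 191.] [257. 249.]
```

View pics/w3.png

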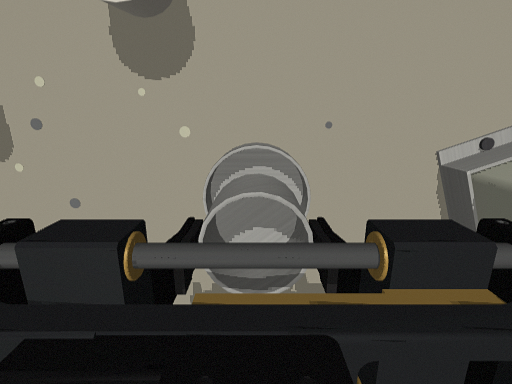

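The wide rim spans columns 204–309 with its top at row 143, so its centre is about (0.529, -0.017). The held pot is in line with it, so I'll lower straight down, release and back off.

>>> step_arm(steps=[[-0.003,0,0.08,0,0,0,1],[-0.003,0,0.16,0,0,0,1],[-0.003,0,0.21,0,0,0,1],[-0.003,0,0.235,0,0,0,1],[-0.003,0,0.245,0,0,0,1],[-0.003,0,0.25,0,0,0,1],[-0.003,0,0.25,0,0,0,1],[-0.003,0,0.25,0,0,0,1]])

```text
time_s: 5.63
position: [0.5311, -0.0168, 0.0624]
tcp_rot: [[1.0, 0.001, 0.002], [0.001, -1.0, -0.0], [0.002, 0.0, -1.0]]
force: [-0.2, 0.7, -0.3]
opening: 0.761
grasp_force: 30.0
```

>>> step_arm(steps=[[0,0,0.003,0,0,0,1],[0,0,0.006,0,0,0,1],[0,0,0.006,0,0,0,1]])

```text
time_s: 5.88
position: [0.5312, -0.0172, 0.0612]
tcp_rot: [[1.0, 0.0, 0.002], [0.0, -1.0, -0.0], [0.002, 0.0, -1.0]]
force: [-1.6, 1.3, 6.9]
opening: 0.761
grasp_force: 30.0
```

>>> step_arm(steps=[[0,0,0.006,0,0,0,-1],[0,0,0.005,0,0,0,-1],[0,0,0.0,0,0,0,-1],[0,0,0.0,0,0,0,-1],[0,0,0.0,0,0,0,-1],[0,0,0,0,0,0,-1],[0,0,-0.05,0,0,0,-1],[0,0,-0.1,0,0,0,-1]])

```text
time_s: 6.55
position: [0.5296, -0.0169, 0.0891]
tcp_rot: [[1.0, 0.0, -0.003], [0.0, -1.0, 0.001], [-0.003, -0.001, -1.0]]
force: [1.1, 0.0, -0.1]
opening: 0.997
grasp_force: 0.0
```

>>> step_arm(steps=[[0,0,-0.12,0,0,0,-1],[0,0,-0.24,0,0,0,-1],[0.05,-0.1,-0.3,0,0,0,-1],[0.1,-0.22,-0.3,0,0,0,-1],[0.14,-0.34,-0.3,0,0,0,-1],[0.19,-0.46,-0.3,0,0,0,-1],[0.24,-0.58,-0.3,0,0,0,-1],[0.29,-0.7,-0.3,0,0,0,-1]])

```text
time_s: 7.22
position: [0.6176, 0.1948, 0.1797]
tcp_rot: [[1.0, 0.0, -0.0], [0.0, -1.0, -0.0], [-0.0, 0.0, -1.0]]
force: [0.1, -0.1, -1.0]
opening: 0.998
grasp_force: 0.0
```

>>> step_arm(steps=[[0.04,-0.1,0,0,0,0,-1],[0.08,-0.175,0,0,0,0,-1],[0.08,-0.175,0.1,0,0,0,-1],[0.08,-0.175,0.1,0,0,0,-1],[0.08,-0.175,0.1,0,0,0,-1]])

```text
time_s: 7.63
position: [0.6391, 0.2451, 0.1473]
tcp_rot: [[1.0, 0.001, -0.007], [0.001, -1.0, -0.002], [-0.007, 0.002, -1.0]]
force: [-0.8, 0.6, -0.4]
opening: 1.0
grasp_force: 0.0
```

Run:
```python
from h import *
c=snap("wrist");cv2.imwrite("pics/w4.png",c["image"][:,:,::-1])
s=read_state();print(s["time_s"],s["position"],s["force"],s["opening"],s["tcp_rot"].round(3))
x,y,z=.641,.247,.078
for p in((x,y,z),(x,y+.022,z),(x,y-.022,z),(x+.022,y,z)): print(np.round(w2px(c,p)))
```

```text
7.6833 [0.64026212 0.24485317 0.14884868] [ 0.07887839 -0.8239501  -0.88651652] 1.00198006221309 [[ 1.     0.    -0.003]
 [ 0.    -1.    -0.001]
 [-0.003  0.001 -1.   ]]
[255. 207.]
[227. 207.]
[283. 207.]
[255. 179.]
```

View pics/w4.png

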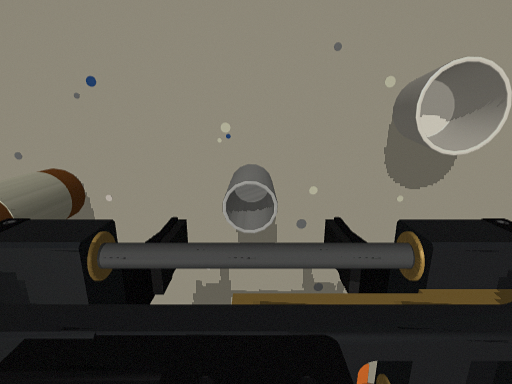

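The narrow rim spans columns 222–277 with its top at row 181, putting its centre at about (0.6395, 0.251). I'll shift 6 mm in y, descend and grip.

>>> step_arm(steps=[[0.0,-0.02,0.05,0,0,0,-1],[0.0,-0.02,0.13,0,0,0,-1],[0.0,-0.02,0.21,0,0,0,-1],[0.0,-0.02,0.23,0,0,0,-1],[0.0,-0.02,0.23,0,0,0,1],[0.0,-0.02,0.23,0,0,0,1],[0.0,-0.02,0.23,0,0,0,1],[0.0,-0.02,0.23,0,0,0,1]])

```text
time_s: 8.35
position: [0.6427, 0.2516, 0.0826]
tcp_rot: [[1.0, 0.0, 0.003], [0.0, -1.0, 0.001], [0.003, -0.001, -1.0]]
force: [0.0, 0.6, 0.1]
opening: 0.78
grasp_force: 0.0
```

>>> step_arm(steps=[[0,0,0,0,0,0,1],[0,0,0,0,0,0,1],[0,0,0,0,0,0,1],[0,0,0,0,0,0,1],[0,0,0,0,0,0,1],[0,0,0,0,0,0,1]])

```text
time_s: 8.85
position: [0.6418, 0.2515, 0.0812]
tcp_rot: [[1.0, 0.0, 0.001], [0.0, -1.0, 0.0], [0.001, -0.0, -1.0]]
force: [0.3, -1.5, 3.0]
opening: 0.501
grasp_force: 30.2
```

>>> step_arm(steps=[[0,0,-0.05,0,0,0,1],[0,0,-0.16,0,0,0,1],[0,0,-0.27,0,0,0,1],[-0.02,0.04,-0.32,0,0,0,1],[-0.06,0.15,-0.32,0,0,0,1],[-0.11,0.27,-0.32,0,0,0,1],[-0.16,0.39,-0.32,0,0,0,1],[-0.21,0.51,-0.32,0,0,0,1]])

```text
time_s: 9.52
position: [0.5774, 0.0975, 0.1766]
tcp_rot: [[1.0, 0.002, -0.0], [0.002, -1.0, -0.0], [-0.0, 0.0, -1.0]]
force: [0.3, 0.0, -0.5]
opening: 0.505
grasp_force: 30.2
```

>>> step_arm(steps=[[-0.05,0.12,0,0,0,0,1],[-0.1,0.24,0,0,0,0,1],[-0.13,0.33,0,0,0,0,1],[-0.16,0.385,0,0,0,0,1],[-0.16,0.385,0,0,0,0,1],[-0.16,0.385,0,0,0,0,1]])

```text
time_s: 10.02
position: [0.5302, -0.0177, 0.1767]
tcp_rot: [[1.0, -0.002, -0.0], [-0.002, -1.0, 0.001], [-0.0, -0.001, -1.0]]
force: [0.0, 0.2, -0.7]
opening: 0.503
grasp_force: 30.2
```

Run:
```python
from h import *
c=snap("wrist");cv2.imwrite("pics/w5.png",cv2.resize(c["image"],(768,576),interpolation=cv2.INTER_CUBIC)[:,:,::-1])
s=read_state();print(s["time_s"],s["position"],s["force"],s["opening"],s["tcp_rot"].round(3))
x,y,z=.530,-.017,.056
for p in((x,y,z),(x,y+.033,z),(x,y-.033,z),(x+.033,y,z),(x+.05,y,.03)): print(np.round(np.multiply(1.5,w2px(c,p))))
p=s["position"]
for o in((0,0),(.022,0),(0,.022),(0,-.022)): print('n',np.round(np.multiply(1.5,w2px(c,(p[0]+o[0],p[1]+o[1],p[2]-.003)))))
```

```text
10.0667 [ 0.53070136 -0.01697873  0.17673109] [-0.63176168 -0.29078578 -0.13854462] 0.5019112541883 [[ 1.    -0.001  0.   ]
 [-0.001 -1.     0.001]
 [ 0.    -0.001 -1.   ]]
[384. 289.]
[333. 289.]
[435. 289.]
[384. 238.]
[384. 207.]
n [385. 371.]
n [385. 314.]
n [326. 371.]
n [445. 371.]
```

View pics/w5.png

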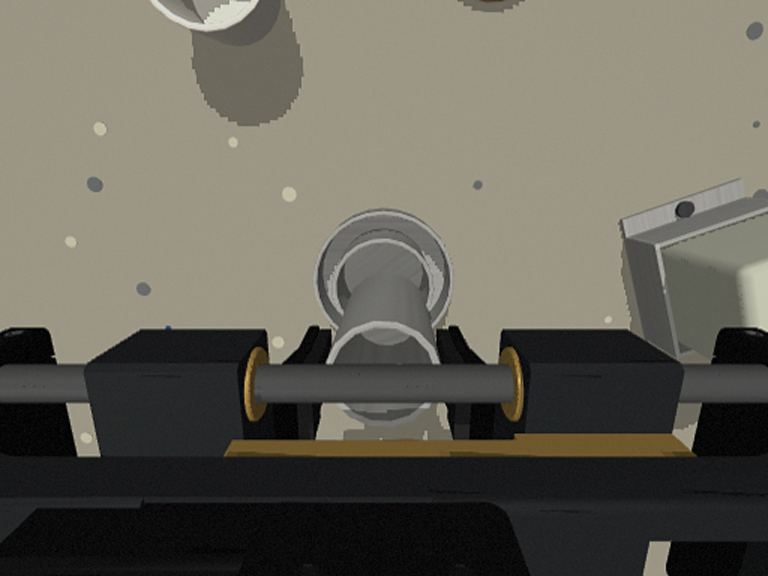

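The middle pot sits centred in the wide one (rim columns 333–435, top at row 239). The held pot's rim top is at row 320, about 2 mm behind the TCP in x, so I'll correct by +2 mm and lower.

>>> step_arm(steps=[[0.007,0,0.08,0,0,0,1],[0.007,0,0.18,0,0,0,1],[0.007,0,0.25,0,0,0,1],[0.007,0,0.275,0,0,0,1],[0.007,0,0.285,0,0,0,1],[0.007,0,0.29,0,0,0,1],[0.007,0,0.29,0,0,0,1],[0.007,0,0.29,0,0,0,1]])

```text
time_s: 10.73
position: [0.5337, -0.0169, 0.0908]
tcp_rot: [[1.0, 0.001, 0.002], [0.001, -1.0, -0.001], [0.002, 0.001, -1.0]]
force: [-0.1, -0.2, 0.1]
opening: 0.505
grasp_force: 30.2
```

>>> step_arm(steps=[[0,0,0.003,0,0,0,1],[0,0,0.006,0,0,0,1],[0,0,0.006,0,0,0,1]])

```text
time_s: 10.98
position: [0.5336, -0.0173, 0.0892]
tcp_rot: [[1.0, -0.0, 0.003], [-0.0, -1.0, -0.0], [0.003, 0.0, -1.0]]
force: [-0.1, -0.1, 4.5]
opening: 0.505
grasp_force: 30.2
```

>>> step_arm(steps=[[0,0,0.004,0,0,0,-0.3],[0,0,0.0,0,0,0,-0.6],[0,0,0.0,0,0,0,-1],[0,0,0,0,0,0,-1],[0,0,0,0,0,0,-1],[0,0,-0.03,0,0,0,-1],[0,0,-0.1,0,0,0,-1],[0,0,-0.2,0,0,0,-1]])

```text
time_s: 11.65
position: [0.5308, -0.0167, 0.147]
tcp_rot: [[1.0, 0.0, -0.006], [0.0, -1.0, 0.001], [-0.006, -0.001, -1.0]]
force: [-0.3, 0.4, -0.3]
opening: 0.972
grasp_force: 0.0
```

>>> step_arm(steps=[[0,0,-0.12,0,0,0,-1],[0,0,-0.24,0,0,0,-1],[0,0,-0.35,0,0,0,-1],[0,0.12,-0.35,0,0,0,-1],[0,0.25,-0.35,0,0,0,-1],[0,0.38,-0.35,0,0,0,-1],[0,0.51,-0.35,0,0,0,-1],[0,0.64,-0.35,0,0,0,-1]])

```text
time_s: 12.32
position: [0.5323, -0.2105, 0.2538]
tcp_rot: [[1.0, 0.001, 0.0], [0.001, -1.0, -0.0], [0.0, 0.0, -1.0]]
force: [-0.1, 0.6, 0.0]
opening: 0.997
grasp_force: 0.0
```

>>> step_arm(steps=[[-0.01,0.1,0,0,0,0,-1],[-0.01,0.15,0,0,0,0,-1],[-0.01,0.15,0,0,0,0,-1],[-0.01,0.15,0,0,0,0,-1]])

```text
time_s: 12.65
position: [0.5293, -0.2536, 0.2529]
tcp_rot: [[1.0, -0.001, -0.001], [-0.001, -1.0, 0.002], [-0.001, -0.002, -1.0]]
force: [-0.3, 1.1, 0.2]
opening: 0.998
grasp_force: 0.0
```

Run:
```python
from h import *
import pickle
c=snap("wrist");pickle.dump(c,open("w6.pkl","wb"));cv2.imwrite("pics/w6.png",cv2.resize(c["image"],(768,576),interpolation=cv2.INTER_CUBIC)[:,:,::-1])
s=read_state();print(s["time_s"],s["position"],s["force"],s["opening"],s["tcp_rot"].round(3),s["joint_positions"])
x,y,z=.528,-.254,.147
for p in((x,y,z),(x,y+.026,z),(x,y-.026,z),(x+.026,y,z)): print(np.round(np.multiply(1.5,w2px(c,p))))
```

```text
12.7 [ 0.52935202 -0.25254518  0.25285497] [0.04860069 0.61454752 0.32943461] 0.9991065284003582 [[ 1.     0.001 -0.001]
 [ 0.001 -1.     0.002]
 [-0.001 -0.002 -1.   ]] [-3.64415716e+01  2.69269742e+01  8.73645203e+01  6.12043369e-02
  6.58114878e+01  5.35017041e+01]
[386. 297.]
[344. 297.]
[429. 297.]
[386. 255.]
```

View pics/w6.png

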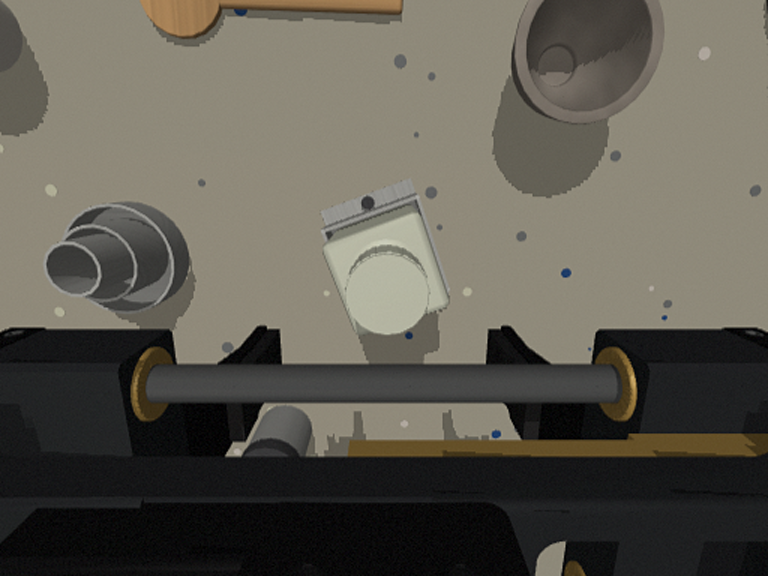

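The stack is nested properly: rims at (75,270), (105,262) and (122,256) step as they should. The cap's top face is centred at (387,295), so the cap is at about (0.5295, -0.2545), and the bottle yaw is about 19.5°, so its flats line up with a tool yaw of about -3°. Now descending and gripping.

>>> step_arm(steps=[[0,0.003,0.1,0,0,0.067,-1],[0,0.003,0.2,0,0,0.067,-1],[0,0.003,0.3,0,0,0.067,-1],[0,0.003,0.35,0,0,0.067,-1],[0,0.003,0.367,0,0,0.067,-1],[0,0.003,0.367,0,0,0.067,-1],[0,0.003,0.367,0,0,0.067,-1]])

```text
time_s: 13.28
position: [0.5304, -0.2539, 0.1436]
tcp_rot: [[0.999, -0.051, 0.001], [-0.051, -0.999, -0.0], [0.001, 0.0, -1.0]]
force: [-0.0, -0.1, 0.0]
opening: 0.997
grasp_force: 0.0
```

>>> step_arm(steps=[[0,0,0,0,0,0,1],[0,0,0,0,0,0,1],[0,0,0,0,0,0,1],[0,0,0,0,0,0,1],[0,0,0,0,0,0,1],[0,0,0,0,0,0,1],[0,0,0,0,0,0,1],[0,0,0,0,0,0,1]])

```text
time_s: 13.95
position: [0.5297, -0.2551, 0.1431]
tcp_rot: [[0.999, -0.052, 0.0], [-0.052, -0.999, -0.0], [0.0, 0.0, -1.0]]
force: [0.2, 0.0, 1.5]
opening: 0.597
grasp_force: 30.0
```

Run:
```python
from h import *
s=read_state();print(s["time_s"],s["position"],s["force"],s["moment"],s["opening"]*87,s["grasp_force"],s["tcp_rot"].round(3))
```

```text
13.95 [ 0.5297445  -0.25514834  0.14305172] [0.17960685 0.040745   1.47889033] [0.05824398 0.05408165 0.03670807] 51.908203071196304 30.000228169428738 [[ 0.999 -0.052  0.   ]
 [-0.052 -0.999 -0.   ]
 [ 0.     0.    -1.   ]]
```

>>> step_arm(steps=[[0,0,0.006,0,0,0,1],[0,0,0.012,0,0,0,1],[0,0,0.018,0,0,0,1],[0,0,0.02,0,0,0,1],[0,0,0.02,0,0,0,1],[0,0,0.02,0,0,0,1]])

```text
time_s: 14.45
position: [0.5298, -0.2551, 0.1376]
tcp_rot: [[0.999, -0.052, 0.0], [-0.052, -0.999, -0.0], [0.0, 0.0, -1.0]]
force: [-2.9, 1.2, 7.7]
opening: 0.591
grasp_force: 30.0
```

Run:
```python
from h import *
s=read_state();print(s["time_s"],s["position"],s["force"],s["moment"],s["opening"]*87,s["grasp_force"])
```

```text
14.45 [ 0.52979563 -0.25511256  0.13763981] [-2.93651594  1.24639378  7.67317035] [0.13454336 0.32329936 0.00629176] 51.446867102925424 30.0012889566824
```

>>> step_arm(steps=[[0,0,0.0015,0,0,0,1],[0,0,0.0015,0,0,-0.06,1],[0,0,0.0015,0,0,-0.12,1],[0,0,0.0015,0,0,-0.18,1],[0,0,0.0015,0,0,-0.24,1],[0,0,0.0015,0,0,-0.3,1],[0,0,0.0015,0,0,-0.36,1]])

```text
time_s: 15.03
position: [0.5306, -0.2556, 0.1376]
tcp_rot: [[0.973, 0.231, 0.002], [0.231, -0.973, -0.002], [0.002, 0.002, -1.0]]
force: [0.5, 0.9, 8.2]
opening: 0.595
grasp_force: 30.0
```

Run:
```python
from h import *
s=read_state();print(s["time_s"],s["position"],s["force"],s["moment"],s["opening"]*87,s["grasp_force"],s["tcp_rot"].round(3)[:,0])
```

```text
15.0333 [ 0.53064774 -0.25555218  0.13759201] [0.49523668 0.87107702 8.24891229] [0.08444738 0.06367253 0.02661014] 51.73302681324599 30.001776290901034 [0.973 0.231 0.002]
```

>>> step_arm(steps=[[0,0,0,0,0,-0.12,1],[0,0,0,0,0,-0.24,1],[0,0,0,0,0,-0.36,1],[0,0,0,0,0,-0.48,1],[0,0,0,0,0,-0.6,1],[0,0,0,0,0,-0.72,1],[0,0,0,0,0,-0.84,1],[0,0,0,0,0,-0.9,1]])

```text
time_s: 15.7
position: [0.5309, -0.2557, 0.1377]
tcp_rot: [[0.589, 0.808, 0.003], [0.808, -0.589, -0.002], [0.0, 0.004, -1.0]]
force: [0.3, -0.4, 7.4]
opening: 0.598
grasp_force: 30.0
```

>>> step_arm(steps=[[0,0,0,0,0,-0.12,1],[0,0,0,0,0,-0.24,1],[0,0,0,0,0,-0.36,1],[0,0,0,0,0,-0.48,1],[0,0,0,0,0,-0.6,1],[0,0,0,0,0,-0.66,1],[0,0,0,0,0,-0.66,1]])

```text
time_s: 16.28
position: [0.5309, -0.2557, 0.1377]
tcp_rot: [[0.113, 0.994, 0.003], [0.994, -0.113, -0.002], [-0.002, 0.003, -1.0]]
force: [0.3, -0.1, 7.8]
opening: 0.592
grasp_force: 30.0
```

Run:
```python
from h import *
s=read_state();print(s["time_s"],s["position"],s["force"],s["moment"],s["opening"]*87,s["grasp_force"],s["tcp_rot"].round(3)[:,0])
```

```text
16.2833 [ 0.53094079 -0.25573615  0.13768962] [ 0.34847934 -0.14137608  7.82980437] [ 0.04968914 -0.04207651  0.01358061] 51.50189186677679 30.000461848921987 [ 0.113  0.994 -0.002]
```

>>> step_arm(steps=[[0,0,-0.01,0,0,0,1],[0,0,-0.02,0,0,0,1],[0,0,-0.03,0,0,0,1],[0,0,-0.04,0,0,0,1],[0,0,-0.05,0,0,0,1],[0,0,-0.05,0,0,0,1]])

```text
time_s: 16.78
position: [0.5297, -0.2549, 0.1515]
tcp_rot: [[0.115, 0.993, 0.0], [0.993, -0.115, -0.0], [-0.0, 0.0, -1.0]]
force: [1.1, -1.2, -0.2]
opening: 0.594
grasp_force: 30.0
```

>>> step_arm(steps=[[0,0,-0.04,0,0,0,1],[0,0,-0.1,0,0,0,1],[0,0,-0.16,0,0,0,1],[0,0,-0.21,0,0,0,1],[0,0,-0.225,0,0,0,1],[0,0,-0.225,0,0,0,1],[0,0,-0.225,0,0,0,1],[0,0,-0.225,0,0,0,1]])

```text
time_s: 17.45
position: [0.529, -0.2545, 0.2177]
tcp_rot: [[0.115, 0.993, -0.002], [0.993, -0.115, 0.001], [0.001, -0.002, -1.0]]
force: [0.3, -0.0, -1.1]
opening: 0.592
grasp_force: 30.0
```

Run:
```python
from h import *
c=snap("scene");im=c["image"][120:360,60:380];im=cv2.resize(im,(768,576),interpolation=cv2.INTER_CUBIC)
cv2.imwrite("pics/final.png",im[:,:,::-1])
s=read_state();print(s["time_s"],s["position"],s["force"],s["opening"]*87,s["grasp_force"],s["qvel"].round(2),s["tcp_rot"].round(3))
```

```text
17.5 [ 0.52902521 -0.2544703   0.21755607] [ 0.42762419 -0.39580778  0.31451677] 51.67652206068148 30.000090153644123 [ 0.02  0.17 -0.21 -0.05  0.12  0.06] [[ 0.115  0.993 -0.002]
 [ 0.993 -0.115  0.002]
 [ 0.001 -0.002 -1.   ]]
```

View pics/final.png

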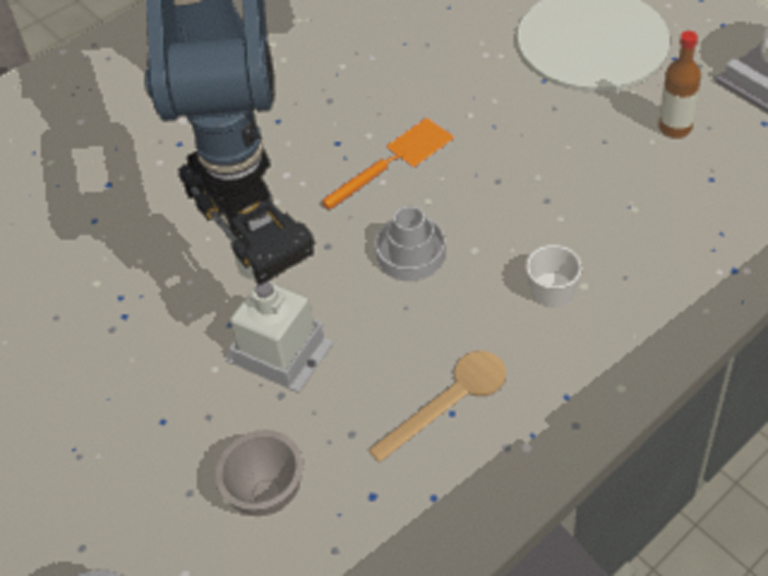

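The final view shows the bottle's neck bare at (265,290), the cap in the gripper above it at about (250,262), and the three pots nested upright at (410,240). Everything else is untouched, so I'm handing in.

```bash
python3 -c "
from rig import *
print(hand_in())"
```

```text
the job is handed in; nothing more can be done
None
```

The job is handed in: the three pots are nested upright, and the descaler cap is off and held level and still in the gripper, about 7.5 cm above where it sat and straight over the bottle; the verdict was not shown.

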